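# Press and turn a tapered tap plug home with its T-key

## Task

The lubricant drip tap on the bench stands open and its tapered friction plug has worked loose. Set the red T-key on the plug's flat tang and, pressing down steadily with about 20 N and never more than 30 N, turn the plug a quarter turn, either way, until its collar is right down on the brass rim and the tang stands square across the hose stubs; keep up that press for a second there to bed it. Turn the plug only with the key, leave the key standing on the tang, and leave the other things on the bench alone.

Things in the scene. Friction and masses are not known exactly. Their poses are not given: they have to be found in the camera images.
- tap: Brass tap fixed to the bench on a dark steel plate 100 x 70 x 8 mm. Origin: centre of the plate's underside, on the axis of the vertical tapered bore; z up; x runs along the two hose stubs (their ends 47 mm either side of the axis, at height 26 mm). Round body, 44 mm across at its flat rim, whose top is 48 mm above the origin.
- plug: Steel tapered plug in the bore; origin: centre of the underside of its collar (27 mm across, 5 mm thick), z up, x along the tang. At the start 3 to 5 mm above the rim; home = collar on the rim, a hard stop. It sticks if pressed only; turned either way, to and fro if wanted, under press it works in by 3 to 7 mm per rad; turned with under 5 N, out. 0.2 N m turns it; it stays where left.
- tang_top: Raised pip on top of the plug's tang, fixed to it, 18 x 4 x 2 mm, which takes the key's downward press (the limit of 30 N counts here); origin: centre of its underside, 2 mm below plug_top.
- plug_top (a point): Centre of the top of the plug's tang, on the bore's axis: a flat blade 24 mm long (this point's x), 7 mm thick (y) and 17 mm high with its pip, greased, standing on the collar. At the start the tang stands along the hose stubs to within 15 degrees and this point is 73 to 75 mm above the tap's origin; with the plug home it is 70 mm above it.
- key_grip (a point): Centre of the flat cross-handle of the loose red T-key: 46 mm long (this point's x), 12 mm thick (y), 26 mm high, gripped across its thickness. The key stands upright on the bench at the start, 60 mm tall; this point is on its axis, 47 mm above its underside; the handle's underside is 34 mm and the head's top 21 mm above the underside; the stem between is 11 mm thick.
- key_slot (a point): Point in the slot under the key's round head (39 mm across, 21 mm high): on the key's axis, 12 mm above its underside, 35 mm below key_grip. The slot runs along x, parallel to the handle: 9 mm wide, 32 mm long, its mouth flared to 13 mm; a stiff depth stop, set 9 to 15 mm deep (unknown), is its ceiling. It fits over the tang either way round; seated, this point is within 5 mm of plug_top.
- sanding_block: Bystander: orange-brown sanding block, 46 x 76 x 26 mm; origin under its centre.
- tape_roll: Bystander: roll of tape lying flat, 70 mm across, 19 mm high; origin under its centre.
- spectacles_b: Bystander: folded brown spectacles, 45 x 130 x 14 mm; origin under the centre.
- pliers: Bystander: blue-handled pliers lying flat, 51 x 156 x 12 mm; origin under the centre.
Things that resemble listed ones, but are neither listed nor needed, are in the scene too. Of the things shaped like the part that bears key_grip, the red one is meant.

How it is judged (in metres and radians):
On the way, in this order (a step that is already met when the one before it is completed fails the run):
1. The key sits down on the tang, upright, while the tap is still open (tang within 28 degrees of the stubs) and the plug not yet home (distance between key_slot and plug_top below 0.007 m and angle between key_slot's own z axis and vertical below 0.12 rad and angle between the x axis of key_slot and the x axis of plug_top, either way round below 0.3 rad and angle between the x axis of plug_top and the x axis of tap, either way round below 0.5 rad and z of plug_top in the frame of tap above 0.0715 m), for 0.1 s.
2. The plug is pressed with more than 10 N on its way round (tang 29 to 63 degrees from the stubs) (angle between the x axis of plug_top and the x axis of tap, either way round between 0.5 and 1.1 rad and contact force between key and tang_top above 10 N), for 0.2 s.
3. The plug, home and square, is bedded with a press of more than 16 N (z of plug_top in the frame of tap below 0.0711 m and angle between the x axis of plug_top and the y axis of tap, either way round below 0.21 rad and contact force between key and tang_top above 16 N), for 0.3 s.
At the end, for the whole second after the job is handed in: The plug is home (collar within 1.1 mm of the rim), its tang within 12 degrees of square across the hose stubs; the key rests upright (within 7 degrees) and still on the tang, the point key_slot within 7 mm of the tang's top, and is released (distance between key_slot and plug_top below 0.007 m and angle between key_slot's own z axis and vertical below 0.12 rad and angle between the x axis of key_slot and the x axis of plug_top, either way round below 0.3 rad and z of plug_top in the frame of tap below 0.0711 m and angle between the x axis of plug_top and the y axis of tap, either way round below 0.21 rad and linear speed of key below 0.02 m/s and contact force between the fingers and key below 0.1 N); the robot touches nothing.
It fails at once if the key is pressed down on the top of the tang with more than 30 N (contact force between key and tang_top above 30 N).
It fails at once if the fingers touch the plug itself (contact force between the fingers and plug above 1 N).
It fails at once if a bystander is shifted by more than 30 mm (distance of any of sanding_block, tape_roll, spectacles_b, pliers from where it was at the start of the episode above 0.03 m).
It also fails if it takes over 72 s, if anything falls off the work surface, if the arm or the gripper's body presses on something with over 40 N, if the wrist force passes 120 N, or if a joint passes its speed limit or range.

## Robot

A 6-joint arm with a two-finger parallel gripper is mounted at the origin on a cart in front of the work surface, level with it; the furniture and walls round the work are solid. World frame = base frame: x ahead of the robot, y to its left, z up, the work surface at z = 0. Lengths are in mm, angles in rad, forces in N, time in s.
With the tool pointing down it reaches from about 400 to 825 mm from the base axis. Payload 7 kg.
Tool frame: the origin (TCP) lies at the very end of the fingers, on their centre line; the grasp point (between the pads) lies 19 mm behind it; z points along the fingers, y is the line along which they close (so a half turn about z gives the same grasp; the last joint's range is limited). The gripper opens to 88 mm and grips with 3 to 60 N. Pads are 19 mm wide; open, the fingers measure 130 mm over their backs; the gripper's body (78 mm by 193 mm) begins 47 mm behind the grasp point.
Start: joints at [1.435, 0.359, 0.012, 0, -1.224, -0.288], TCP at [277.584, 615.258, 226.561] pointing down, gripper open.
Joint ranges: [-3.07, 3.07], [-1.43, 2.12], [-1.02, 1.25], [-3.03, 1.67], [-3.05, -0], [-3.03, 3.03]. Speed limits (rad/s): [2.39, 2.39, 3.01, 3.14, 3.14, 3.14].

## Interface

Orientations are given as a unit quaternion [x, y, z, w].
In Python, from plant import bot gives the robot as it stands. Calls block until the motion is done:
- bot.move_ptp(position, orientation): joint-space move of the TCP to a pose.
- bot.line_to(position, velocity=150, ori=None): straight line of the TCP; ori=None keeps the orientation; velocity is the mean speed in mm/s.
- bot.move_joints(angles): joint-space move.
- bot.move_gripper(opening, force=None): finger opening in mm; force is the grip in N (None keeps the last); returns when the fingers have stopped.
- bot.pause(seconds).
- bot.solve_ik(position, orientation): joint angles nearest the present ones, or None.
- bot.read_state(): the state.
- bot.camera(name): name is "scene" or "top" or "wrist"; returns the picture (384x512x3 uint8, red, green, blue); there is no depth.
- bot.get_calibration(name): a dict with "fx", "fy", "cx", "cy" (pixels), "view" (4x4, takes a point from world to camera coordinates); the wrist camera has in their place "T_tool_cam" (4x4, takes a point from camera to tool coordinates, whose origin is the TCP and whose axes are the flange's). Camera axes: x right, y up, looking along -z (the intrinsics and any distortion apply to the point x, -y, -z); pixel columns grow to the right and rows downward; lengths in mm; the calibration is good to about 2 mm. A picture is of the moment at which its call begins: read the wrist's pose just before it. get_calibration takes no time and is no camera call.
A pose or a line that the arm cannot do raises bot.Unreachable and nothing moves.
- bot.close_job(): hands the job in; it is judged then, once.
The state is a dict: "t": time; "joint_pos": joint angles; "qvel": joint speeds; "tau": joint torques, N m; "tcp_pos": TCP position; "eef_rot": TCP orientation; "contact_force": force on the tool from outside, world axes, zero at the start; "moment": the same for the moment, N m; "width": finger opening in mm; "finger_force": force on a finger pad.
Only numpy, scipy, OpenCV 4.12 (cv2) and the standard library are available. Lean on these libraries where they do the work, as an engineer would, in place of code of your own. Each camera call takes 0.05 s, during which the arm holds its last target. There are 200 camera calls.

## Working session

There is one attempt and no reset: what is moved stays moved. The work goes in short steps, each a Python script; the robot and the scene stay as the last script left them, time stands still between calls to the robot, and variables do not carry over. Pictures are saved under pics/ and viewed, at most 10 in all, crops included, and the job is handed in when it is done.

```bash
ls; mkdir -p pics; python3 - <<'E'
from plant import bot
import cv2,numpy as np
for n in("top","scene"):
    cv2.imwrite(f"pics/{n}0.png",bot.camera(n)[:,:,::-1])
    c=bot.get_calibration(n);print(n,{k:np.round(v,3).tolist() if not isinstance(v,str) else v for k,v in c.items()})
c=bot.get_calibration("wrist");print(c)
print(bot.read_state())
E
```

```text
pics
top {'fx': 413.064, 'fy': 413.064, 'cx': 256.316, 'cy': 195.576, 'view': [[0.019, -1.0, -0.019, -165.711], [0.996, 0.017, 0.091, -531.869], [-0.09, -0.021, 0.996, -1099.561], [0.0, 0.0, 0.0, 1.0]]}
scene {'fx': 366.514, 'fy': 366.514, 'cx': 257.719, 'cy': 183.898, 'view': [[0.723, -0.691, -0.012, -522.335], [0.495, 0.505, 0.707, -239.742], [-0.482, -0.517, 0.707, -724.274], [0.0, 0.0, 0.0, 1.0]]}
{'fx': 297.4275265687878, 'fy': 297.4275265687878, 'cx': 253.12829335707204, 'cy': 195.53672183312133, 'T_tool_cam': array([[ 2.24424515e-04,  9.65434118e-01,  2.60647107e-01,
         7.01243120e+01],
       [ 9.99999882e-01, -1.04636067e-04, -4.73457240e-04,
         1.10581642e+00],
       [-4.29818685e-04,  2.60647182e-01, -9.65434028e-01,
        -1.57949855e+02],
       [ 0.00000000e+00,  0.00000000e+00,  0.00000000e+00,
         1.00000000e+00]])}
{'t': 0.1, 'joint_pos': array([ 1.43508222e+00,  3.59322147e-01,  1.11239568e-02, -2.79876932e-04,
       -1.22412661e+00, -2.88089601e-01]), 'qvel': array([-0.00017981,  0.00017417,  0.00153841, -0.00063967,  0.00093342,
       -0.00124436]), 'tau': array([-8.28234788e-04, -5.84165096e+01,  2.93749058e+01,  7.01536417e+00,
        1.01521148e-02, -5.00797807e-05]), 'tcp_pos': array([277.43889281, 614.84588245, 225.70556133]), 'eef_rot': array([ 9.77622369e-01, -2.10366114e-01, -7.30263009e-05,  7.72033626e-04]), 'contact_force': array([ 0.16780303,  0.31825123, -0.46924481]), 'moment': array([-0.06753409, -0.02105213,  0.01347261]), 'finger_force': 0.0, 'width': 87.8752541460047}
```

View pics/top0.png

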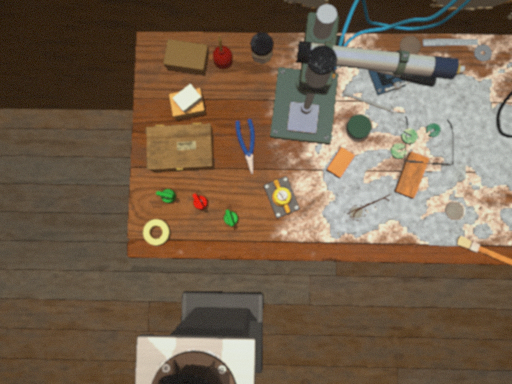

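View pics/scene0.png

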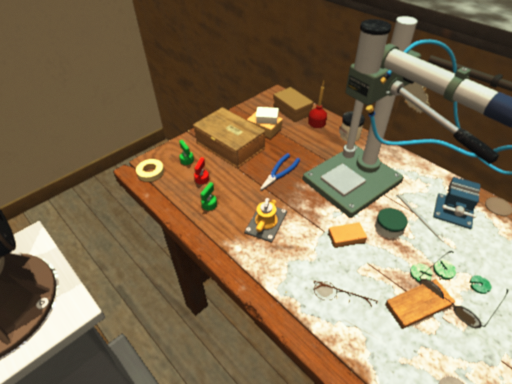

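The top view shows the tap at about (281,196), the red key at (200,202), and green look-alikes at (167,196) and (231,218). I'll cast rays for these, then look with the wrist camera.

```bash
cat > h.py <<'E'
from plant import bot
import cv2,numpy as np
from scipy.spatial.transform import Rotation as R
def campose(name,st=None):
    c=bot.get_calibration(name)
    if name=="wrist":
        T=np.eye(4);T[:3,:3]=R.from_quat(st["eef_rot"]).as_matrix();T[:3,3]=st["tcp_pos"];M=T@c["T_tool_cam"]
    else: M=np.linalg.inv(c["view"])
    return c,M
def ray(name,uv,z,st=None):
    c,M=campose(name,st)
    uv=np.atleast_2d(uv).astype(float)
    d=np.c_[(uv[:,0]-c["cx"])/c["fx"],-(uv[:,1]-c["cy"])/c["fy"],-np.ones(len(uv))]@M[:3,:3].T
    o=M[:3,3]; return o+d*((z-o[2])/d[:,2])[:,None]
def q(a): # tool down, tool x at world yaw a
    return (R.from_euler('z',a)*R.from_quat([1,0,0,0])).as_quat()
def snap(name,f=None):
    st=bot.read_state();im=bot.camera(name)
    if f: cv2.imwrite(f"pics/{f}.png",cv2.resize(im[:,:,::-1],None,fx=1.5,fy=1.5))
    return im,st
def red(im):
    h=cv2.cvtColor(im,cv2.COLOR_RGB2HSV)
    return (((h[...,0]<6)|(h[...,0]>174))&(h[...,1]>170)&(h[...,2]>90)).astype(np.uint8)
E
python3 - <<'E'
from h import *
print(ray("top",[[200,202]],50),ray("top",[[281,196]],60),ray("top",[[231,218],[167,196]],50),ray("top",[[156,232],[246,145]],10))
print(ray("scene",[[202,168]],50),ray("scene",[[266,206]],70))
k=ray("top",[[200,202]],50)[0]; t=ray("top",[[281,196]],60)[0]
for n,p,z in(("key",k,190),("tap",t,220)):
    bot.move_ptp([p[0],p[1],z],q(0)); bot.pause(.3); im,st=snap("wrist",n+"1"); print(st["tcp_pos"],st["t"])
E
```

```text
[[512.60504014  -7.7795559   50.        ]] [[ 531.28096314 -221.84472674   60.        ]] [[471.667471   -91.14839462  50.        ]
 [527.10516249  80.75946678  50.        ]] [[ 431.11895221  116.7920742    10.        ]
 [ 676.49686441 -124.75037767   10.        ]]
[[512.01331709 -17.0430626   50.        ]] [[ 525.32560825 -233.91899003   70.        ]]
[512.67522611  -7.47898184 189.93816313] 2.775
[ 531.46225475 -220.96734344  220.07187177] 4.0
```

View pics/key1.png

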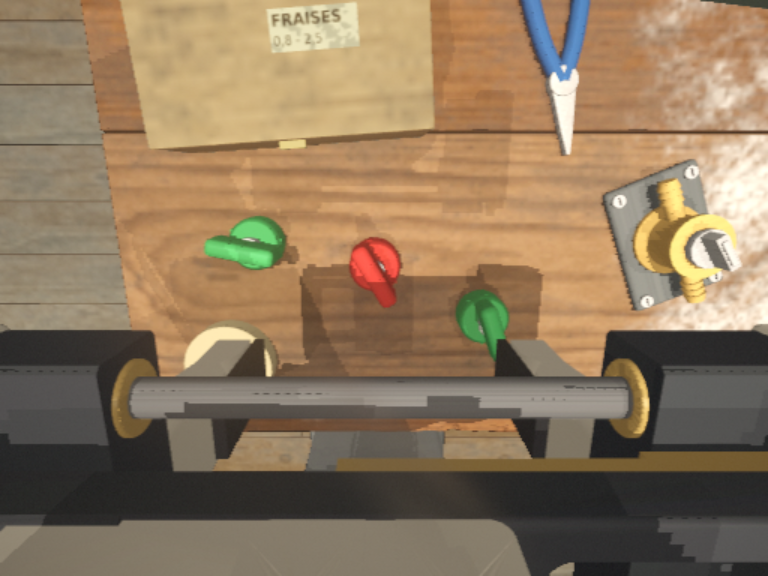

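View pics/tap1.png

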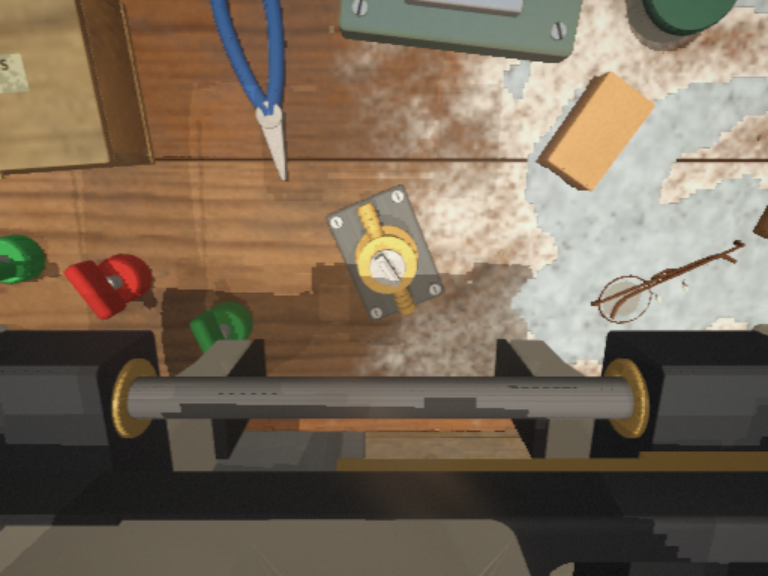

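In the 1.5x pictures, the red key's handle runs from about (358,250) to (390,300). The tap is at (387,263), with its tang turned roughly 15° from the stubs. Next I'll take closer views of each.

```bash
python3 - <<'E'
from h import *
import pickle
out=[];D={}
for n,p,z in(("tap",(526,-222),150),("key",(512,-12),130)):
    bot.move_ptp([p[0]-10,p[1],z],q(0)); bot.pause(.4); im,st=snap("wrist"); D[n]=(im,st)
    P=np.array([p[0],p[1],60 if n=="key" else 74]); c,M=campose("wrist",st)
    v=np.linalg.inv(M)@np.r_[P,1]; u=c["cx"]+c["fx"]*v[0]/-v[2]; w=c["cy"]-c["fy"]*v[1]/-v[2]
    u,w=int(u),int(w); r=60 if n=="tap" else 48; print(n,u,w,st["tcp_pos"],st["t"])
    x0,y0=u-r,w-r; cr=im[y0:w+r,x0:u+r,::-1]; k=384/cr.shape[0]; print("crop",x0,y0,k)
    out.append(cv2.resize(cr,(384,384),interpolation=cv2.INTER_CUBIC))
pickle.dump(D,open("D.pkl","wb"))
cv2.imwrite("pics/close.png",np.hstack(out))
E
```

```text
tap 251 191 [ 516.56705654 -222.06968742  150.87893242] 4.8417
crop 191 131 3.2
key 250 193 [502.06362601 -12.59285552 129.96078865] 6.15
crop 202 145 4.0
```

View pics/close.png

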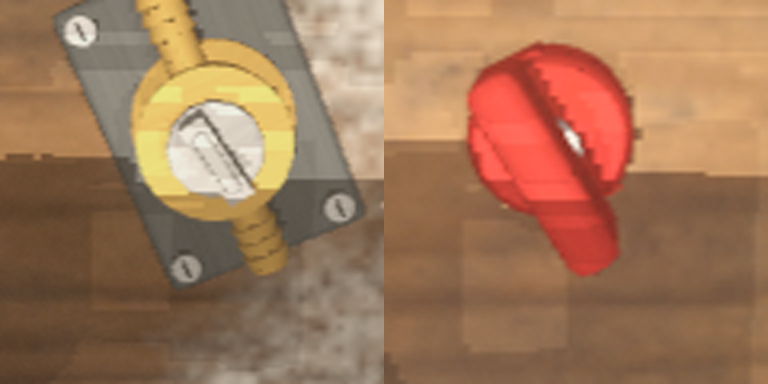

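The left crop shows the tang with corners at about (180,122), (205,107), (258,188) and (233,198), and the rim circle centred near (216,141). The right crop shows the key head circle near (552,127), with the handle running from about (495,80) to (597,262).

```bash
python3 - <<'E'
from h import *
import pickle
D=pickle.load(open("D.pkl","rb"))
def tp(p,z):return ray("wrist",np.array(p)/3.2+[191,131],z,D["tap"][1])[:,:2]
def kp(p,z):return ray("wrist",(np.array(p)-[384,0])/4+[202,145],z,D["key"][1])[:,:2]
an=lambda a,b:np.degrees(np.arctan2(*(b-a)[::-1]))%180
c=tp([[180,122],[205,107],[258,188],[233,198]],72.5);print("tang",c.mean(0),an(c[0],c[3]),an(c[1],c[2]),np.linalg.norm(c[0]-c[3]),np.linalg.norm(c[0]-c[1]))
print("rim",tp([[216,141]],48),"diam",np.linalg.norm(np.diff(tp([[135,141],[297,141]],48),axis=0)))
e=tp([[290,0],[365,205],[55,18],[175,287]],8);print("plate",an(e[0],e[1]),an(e[2],e[3]))
s=tp([[175,25],[265,265]],30);print("stub",an(*s))
t=tp([[80,32],[185,268],[340,208]],8);print("screws",t,an(t[0],t[1]),t[[0,2]].mean(0))
print("head",kp([[552,127]],21),"d",np.linalg.norm(np.diff(kp([[468,127],[633,127]],21),axis=0)))
h=kp([[525,70],[612,225],[475,118],[555,260]],58);print("handle",h,an(h[0],h[1]),an(h[2],h[3]))
# handle outline via bright/dark separation
im,st=D["key"];m=red(im);m[:,:]=m; n,l,s_,ce=cv2.connectedComponentsWithStats(m)
i=1+np.argmax(s_[1:,4]);pts=np.argwhere(l==i)[:,::-1].astype(float)
w=ray("wrist",pts,60,st)[:,:2]; hd=kp([[552,127]],21)[0]
print("n",len(w),"blob at z60 bounds",w.min(0),w.max(0)); print("tip",kp([[588,275],[495,62]],58))
E
```

```text
tang [ 536.2279577  -228.42480815] 34.40181652446131 33.09188012037208 23.901189836688612 7.3325505345401725
rim [[ 534.82242851 -228.04453585]] diam 45.1535665983395
plate 21.756357543918824 22.529461700524365
stub 20.53137847395317
screws [[ 561.54633558 -186.20005159]
 [ 483.96071194 -218.68786215]
 [ 504.67300246 -269.53100428]] 22.72076344937389 [ 533.10966902 -227.86552793]
head [[517.39771925  -5.44275334]] d 37.70041359033172
handle [[536.21739092  -1.44188744]
 [504.8343289  -18.48431222]
 [526.74506445   8.51882786]
 [497.45319151  -6.95396698]] 28.503965366872308 27.844279798041015
n 1458 blob at z60 bounds [495.55372067 -21.51806842] [541.53372301   9.85140427]
tip [[494.24161893 -13.64463664]
 [537.78355302   4.35476463]]
```

```bash
python3 - <<'E'
from h import *
r=np.radians
for a in(28,-152):
    print(a,[np.round(bot.solve_ik([517,-5,28],q(r(a))),2)]+[(d,np.round(j[[3,4,5]],2)) if (j:=bot.solve_ik([536,-228,90],q(r(a+d)))) is not None else (d,None) for d in(-110,6,84,100)])
bot.move_gripper(45,50)
bot.move_ptp([517,-5,100],q(r(28))); bot.line_to([517,-5,28],80)
s=bot.read_state();print(s["tcp_pos"],s["contact_force"])
bot.move_gripper(0,50);s=bot.read_state();print(s["width"],s["finger_force"],s["contact_force"])
bot.line_to([517,-5,140],100);bot.pause(.3);s=bot.read_state();print(s["width"],s["finger_force"],s["contact_force"],s["moment"],s["t"])
im,st=snap("wrist","held")
E
```

```text
28 [array([ 0.37,  0.32, -0.58,  0.  , -0.67,  1.69]), (-110, array([ 0.  , -0.87,  0.21])), (6, array([ 0.  , -0.87,  2.23])), (84, array([ 0.  , -0.87, -2.69])), (100, array([ 0.  , -0.87, -2.41]))]
-152 [array([ 0.37,  0.32, -0.58,  0.  , -0.67, -1.45]), (-110, array([ 0.  , -0.87, -2.94])), (6, array([ 0.  , -0.87, -0.91])), (84, array([ 0.  , -0.87,  0.45])), (100, array([ 0.  , -0.87,  0.73]))]
[517.39038891  -4.88271849  28.41965053] [-0.09369768  0.2024839  -0.06287031]
11.77533977150185 49.99993443489075 [ 0.13223404  0.78585278 -0.48824555]
11.546956583907155 49.99968230724335 [ 0.01255262 -0.8393071  -1.6869156 ] [-0.1084488 -0.0540579 -0.033633 ] 10.875
```

View pics/held.png

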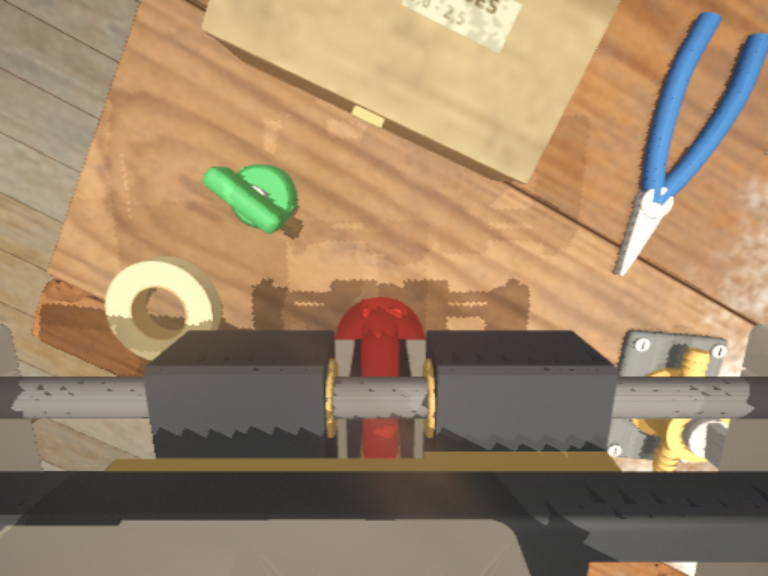

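```bash
python3 - <<'E'
from h import *
import pickle
a=np.radians(33.7)
# head in tool frame now
st=bot.read_state();ux=np.array([np.cos(a-np.radians(5.7)),np.sin(a-np.radians(5.7))])
p=ray("wrist",[[380/1.5,297/1.5],[336/1.5,338/1.5],[425/1.5,338/1.5]],st["tcp_pos"][2]-7,st)-st["tcp_pos"]
yv=np.array([ux[1],-ux[0]]);print("front x,y; sides",[(v[:2]@ux,v[:2]@yv) for v in p])
bot.move_ptp([536-65*np.cos(a),-228.3-65*np.sin(a),150],q(a));bot.pause(.4)
im,st=snap("wrist");pickle.dump((im,st),open("T.pkl","wb"))
c,M=campose("wrist",st);v=np.linalg.inv(M)@[536,-228.3,73,1];u=int(c["cx"]+c["fx"]*v[0]/-v[2]);w=int(c["cy"]-c["fy"]*v[1]/-v[2])
print(u,w,st["tcp_pos"],st["t"])
x0,y0=u-40,w-50;print(x0,y0);cv2.imwrite("pics/tap2.png",cv2.resize(im[y0:y0+100,x0:x0+80,::-1],None,fx=6,fy=6,interpolation=cv2.INTER_CUBIC))
E
```

```text
front x,y; sides [(np.float64(23.14449581975112), np.float64(0.932452355767613)), (np.float64(6.382198577121284), np.float64(-16.380853627622983)), (np.float64(6.388527292556842), np.float64(18.654467526540618))]
252 121 [ 482.21939323 -263.82267132  150.05260956] 12.35
212 71
```

View pics/tap2.png

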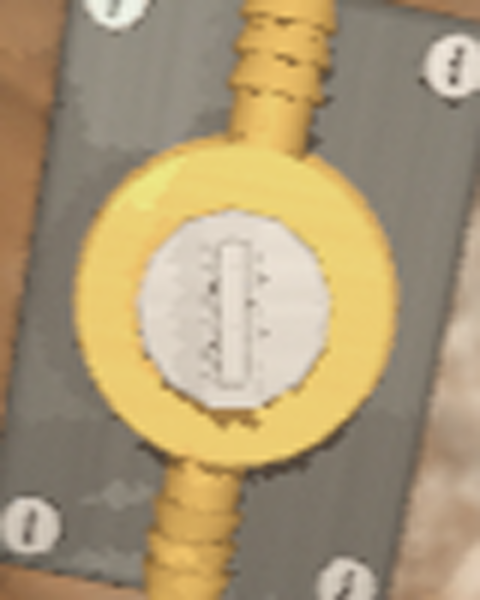

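The picture shows the pip vertical in the crop, centred at (236,312), so a yaw of 33.7° matches. The collar centre is at (234,310). I'll place the key from these camera-relative offsets and go down with force feedback.

```bash
python3 - <<'E'
from h import *
import pickle
im,st=pickle.load(open("T.pkl","rb"));a=np.radians(33.7)
P=lambda uv,z:ray("wrist",[[212+uv[0]/6,71+uv[1]/6]],z,st)[0][:2]
pip,col,rim=P((236,312),74.2),P((234,310),57),P((237,300),48);print(pip,col,rim)
e=[P((236,y),74.2) for y in(240,387)];print("pip len",np.linalg.norm(e[0]-e[1]))
ux=np.array([np.cos(a),np.sin(a)]);uy=np.array([ux[1],-ux[0]])
T=pip-(-1.7*ux+1.1*uy);print("TCP target",T)
np.save("T.npy",T)
bot.move_ptp([*T,122],q(a));bot.line_to([*T,112],40);bot.pause(.4)
b=np.mean([bot.read_state()["contact_force"] for _ in range(3)],0);np.save("b.npy",b);print("base",b)
z=112
while z>84:
    z-=1 if z>100 else .5
    bot.line_to([*T,z],20);s=bot.read_state();f=s["contact_force"]-b
    if z<102: print(round(z,1),round(s["tcp_pos"][2],2),np.round(f,1),round(s["t"],2))
    if f[2]>5 or np.linalg.norm(f[:2])>8: break
E
```

```text
[ 534.51906644 -228.10468651] [ 534.18069509 -227.88775208] [ 535.34868687 -227.54801937]
pip len 18.199228863633724
TCP target [ 535.32305958 -226.24630145]
base [-1.20278242  0.20226439 -1.00314435]
101 100.95 [ 2.  -0.6  0.1] 16.34
100 99.93 [ 0.8 -0.2 -0.3] 16.59
99.5 99.46 [ 0.3 -0.3  0.2] 16.84
99.0 98.94 [ 0.2 -0.7  0.6] 17.09
98.5 98.46 [ 1.6 -0.3 -0.5] 17.34
98.0 97.97 [ 1.1 -0.6 -0.6] 17.59
97.5 97.45 [ 1.6 -0.9  0.2] 17.84
97.0 96.95 [ 1.1 -0.2 -0.3] 18.09
96.5 96.47 [ 0.   0.1 -1. ] 18.34
96.0 95.95 [ 1.  -0.8 -1.1] 18.59
95.5 95.45 [ 1.5 -0.2 -0.4] 18.84
95.0 94.95 [ 1.  -0.6 -0.8] 19.09
94.5 94.47 [ 0.6  0.2 -0.3] 19.34
94.0 93.96 [ 0.9  0.3 -0.8] 19.59
93.5 93.45 [1.5 0.8 0.4] 19.84
93.0 92.97 [ 1.3 -0.8 -0.7] 20.09
92.5 92.47 [ 0.8 -0.2 -0.6] 20.34
92.0 91.96 [ 1.5 -0.2 -0. ] 20.59
91.5 91.46 [1.3 0.6 0.3] 20.84
91.0 90.97 [ 0.9  0.2 -0.8] 21.09
90.5 90.46 [ 1.8 -0.6 -1.3] 21.34
90.0 89.98 [ 1.4 -0.4 -1.3] 21.59
89.5 89.57 [2.6 0.1 0.3] 21.84
89.0 89.37 [0.1 0.6 4. ] 22.09
88.5 89.15 [-0.2  0.5  7.4] 22.34
```

Contact came at TCP z≈89.6, which puts the key's underside at about 61.6 mm. That is below the tang's top, so the tang is in the slot. Stiffness is about 7 N/mm. Next I'll press and turn −102° with a force servo.

```bash
cat > turn.py <<'E'
from h import *
b=np.load("b.npy")
def meas(n=3):
    s=[]
    for _ in range(n):
        s.append(bot.read_state());bot.pause(.02)
    return np.mean([x["contact_force"] for x in s],0)-b,s[-1]
def run(A,z,y0,y1,off=1.7,step=3,tgt=20.,hold=0):
    """turn about axis A (xy) from yaw y0 to y1 (deg) under press; returns z, A"""
    n=max(1,int(abs(y1-y0)/step));yaws=list(np.linspace(y0,y1,n+1)[1:]) if y1!=y0 else []
    yaws+= [y1]*hold
    for i,y in enumerate(yaws):
        f,s=meas()
        if f[2]>27: print("HIGH",f); bot.line_to([*s["tcp_pos"][:2],s["tcp_pos"][2]+1],20);break
        z-=np.clip(.08*(tgt-f[2]),-.6,.6)
        A=A+np.clip(.04*f[:2]*(np.linalg.norm(f[:2])>2.5),-.3,.3)
        a=np.radians(y)
        bot.line_to([*(A+off*np.array([np.cos(a),np.sin(a)])),z],20,ori=q(a))
        if i%3==0 or i==len(yaws)-1: print(round(y,1),"z",round(z,2),round(s["tcp_pos"][2],2),np.round(f,1),"mz",round(s["moment"][2],2),np.round(A,2),round(s["t"],2))
    return z,A
E
python3 - <<'E'
from turn import *
T=np.load("T.npy");a=33.7;u=np.array([np.cos(np.radians(a)),np.sin(np.radians(a))])
z,A=run(T-1.7*u,88.5,a,a,hold=6)
z,A=run(A,z,a,a-9)
np.save("s.npy",[*A,z,a-9])
E
```

```text
33.7 z 87.9 89.17 [-0.6  0.5  8.1] mz 0.01 [ 533.91 -227.19] 22.38
33.7 z 86.57 88.68 [-2.9  1.9 16.7] mz 0.01 [ 533.68 -227.03] 23.27
33.7 z 86.23 88.6 [-3.3  1.9 18. ] mz -0.04 [ 533.43 -226.86] 23.88
30.7 z 86.13 88.55 [-3.5  2.  18.8] mz -0.01 [ 533.29 -226.78] 24.18
24.7 z 85.77 88.24 [-2.5  1.  16.9] mz 0.11 [ 533.09 -226.67] 24.77
```

```bash
sed -i 's/>2.5),-.3/>6),-.3/' turn.py; python3 - <<'E'
from turn import *
x,y,z,a=np.load("s.npy");A=np.array([533.8,-227.2])
z,A=run(A,z,a,-23)
np.save("s.npy",[*A,z,-23])
snap("wrist","mid")
E
```

```text
21.5 z 85.53 87.95 [-1.9  0.6 17. ] mz 0.12 [ 533.8 -227.2] 25.07
12.0 z 84.86 86.88 [-3.3  3.1 16.5] mz 0.1 [ 533.8 -227.2] 25.98
2.4 z 84.03 85.99 [-3.7  3.9 16.6] mz 0.12 [ 533.8 -227.2] 26.88
-7.1 z 83.57 85.76 [-3.1  4.9 18.1] mz 0.24 [ 533.51 -226.77] 27.77
-16.6 z 83.41 85.71 [-3.5  4.8 19.6] mz 0.19 [ 533.37 -226.57] 28.68
-23.0 z 83.33 85.7 [-3.2  4.  19.3] mz 0.28 [ 533.21 -226.37] 29.27
```

View pics/mid.png

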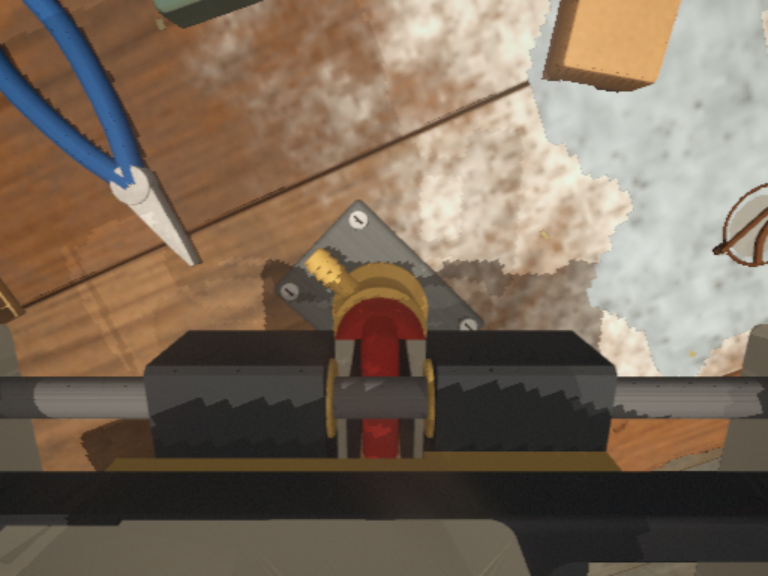

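Height has levelled at 85.7, so the plug is home; the picture shows the key standing upright on the tap with the bystanders untouched. I'll finish the turn, allowing for about 4° of slot slack, then bed the plug.

```bash
python3 - <<'E'
from turn import *
x,y,z,a=np.load("s.npy");A=np.array([533.8,-227.2])
z,A=run(A,z,a,-72)
z,A=run(A,z,-72,-72,hold=8,tgt=20.5)
np.save("s.npy",[*A,z,-72])
E
```

```text
-26.1 z 83.25 85.7 [-3.2  3.9 19. ] mz 0.2 [ 533.8 -227.2] 29.62
-35.2 z 83.43 85.71 [-3.1  6.2 19.9] mz 0.2 [ 533.34 -226.38] 30.52
-44.4 z 83.26 85.71 [-2.8  3.6 19. ] mz 0.22 [ 533.21 -226.17] 31.43
-53.6 z 83.17 85.68 [-3.4  4.7 19.9] mz 0.21 [ 533.21 -226.17] 32.33
-62.8 z 83.23 85.68 [-3.   4.7 20.4] mz 0.2 [ 533.21 -226.17] 33.23
-72.0 z 83.16 85.72 [-2.9  4.8 19.8] mz 0.24 [ 533.21 -226.17] 34.12
-72 z 83.13 85.7 [-2.9  4.6 20.1] mz 0.23 [ 533.21 -226.17] 34.42
-72 z 83.09 85.68 [-2.5  4.6 20.1] mz 0.24 [ 533.21 -226.17] 35.33
-72 z 83.13 85.67 [-3.3  4.5 20.8] mz 0.22 [ 533.21 -226.17] 36.23
-72 z 83.11 85.71 [-2.5  4.5 20.3] mz 0.23 [ 533.21 -226.17] 36.52
```

```bash
python3 - <<'E'
from turn import *
x,y,z,a=np.load("s.npy");A=np.array([x,y])
y=-72
while y<-66:
    y+=1; z,A=run(A,z,y-1,y,step=1)
    f,s=meas()
    if s["moment"][2]<.06: break
print("yaw",y)
for _ in range(12):
    f,s=meas(); 
    if f[2]<4: break
    z+=min(.6,.1*(f[2]-2)); A2=A+1.7*np.array([np.cos(np.radians(y)),np.sin(np.radians(y))]); bot.line_to([*A2,z],20)
f,s=meas();print(f,s["moment"],s["tcp_pos"],s["t"])
bot.move_gripper(36);s=bot.read_state();print(s["contact_force"]-b,s["tcp_pos"])
p=s["tcp_pos"];bot.line_to([p[0],p[1],p[2]+75],80)
a=np.radians(y);bot.line_to([p[0]-25*np.cos(a),p[1]-25*np.sin(a),p[2]+75],80);bot.pause(.3)
im,st=snap("wrist","end");print(st["t"],st["tcp_pos"])
E
```

```text
-71.0 z 83.17 85.68 [-3.3  5.2 20.8] mz 0.25 [ 533.07 -225.97] 36.83
-70.0 z 83.17 85.71 [-2.9  4.2 20. ] mz 0.11 [ 533.07 -225.97] 37.17
yaw -70
[6.14581915 0.86487399 3.06798826] [ 0.52625048 -2.10797601  0.09382879] [ 534.53772885 -227.53506376   86.12679088] 39.075
[1.07797    0.45335913 1.1685958 ] [ 533.51005919 -227.59063476   85.9235997 ]
41.5917 [ 524.98006048 -204.27295143  160.85444088]
```

View pics/end.png

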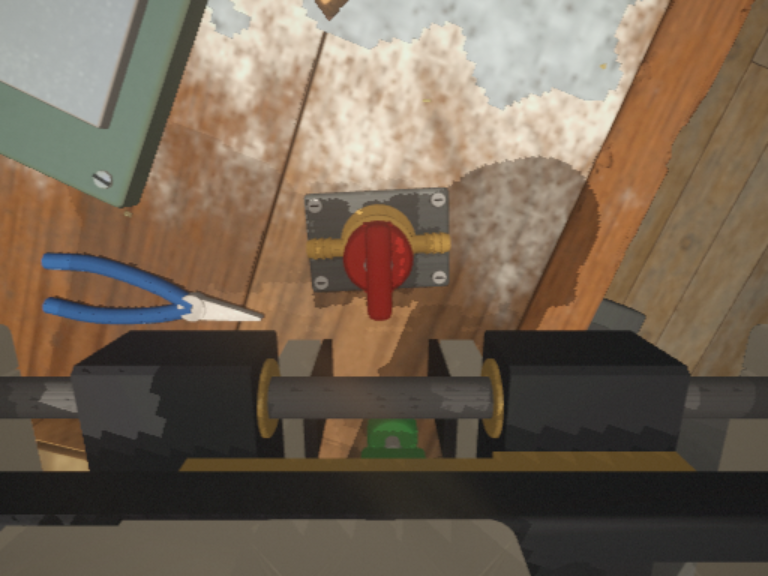

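The key stands upright on the tang at (378,255). The handle is vertical in the picture and the stubs run nearly level from (310,248) to (450,242), so it is square to about 3°, and the pliers haven't moved.

```bash
python3 -c "
from plant import bot
print(bot.close_job())"
```

```text
the job is handed in; nothing more can be done
None
```

I handed the job in at about 42 s, with no verdict shown: the plug is home, turned square across the stubs and bedded at about 20 N (never above 21 N in my readings), and the key is left standing on the tang, released.

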